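Hang the headdress hoop up to dry

TASK

The white papier-mache headdress hoop lying flat on the bench has to be hung up to dry. Lift it by its rim and lean it on the sloping wooden rest, with its lower edge against the two pegs, and let go of it; then take it again by its upper edge and hang it over the high J-hook of the steel stand, so that it hangs free. Do not drop the hoop, and leave the other things on the bench where they are.

Things in the scene. Friction and masses are not known exactly. Their poses are not given: they have to be found in the camera images.
- hoop: The loose hoop: a plaster-white ring of rectangular section, 190 mm outer and 166 mm inner diameter (rim 12 mm thick), 24 mm high along its axis, about 0.2 kg. Origin at the ring's centre, halfway up; z is the ring's axis. It starts flat on the table. Alike all round: its x and y axes mean nothing.
- rest: Fixed wooden rest: base plate 190 x 180 x 12 mm, two rails (16 mm wide, at y = +-75 mm, open between) whose upper faces slope at 45 degrees, rising towards the rest's own +x. At the foot of each a 12 mm peg stands 40 mm off the face, square to it. The rails end 130 mm up the slope from the pegs' axes; a leaning hoop's top stands out 33 mm beyond. Origin under the plate's centre; x level, uphill; z up.
- rest_seat (a point): Where the hoop's centre is when it leans home on the rest: flat on both rails, its edge against both pegs (at x = -10.7, z = 101.3 mm in the rest's frame; the pegs' axes lie 68 mm down the slope from it). Axes as the rest's: x level and uphill, z up; the hoop's axis is then half-way (45 degrees) between the rest's -x and z.
- hook: Fixed steel stand with the J-hook: dark base plate 170 x 140 x 14 mm; a 10 mm round rod rises at x = +45 mm to 270 mm above the table, runs level towards the stand's own -x and turns up at x = -36 mm, where its tip ends 302 mm above the table. Nothing stands above the hook. Origin on the table under the saddle; x points from tip to upright, z up.
- hook_saddle (a point): The upper side of the hook's level rod, 270 mm above the table, between the upturned tip (36 mm off along -x) and the upright (45 mm off along +x). Axes as the stand's. The hoop hangs here, its inner face on the rod, its axis along the rod, its centre 83 mm below this point.
- paint_can: Bystander: a metal paint can, 76 mm across, 85 mm high. Origin under its centre.
- jar: Bystander: an amber jar, 60 mm across, 70 mm high. Origin under its centre.
- cup: Bystander: a white plastic cup, 80 mm across, 95 mm high. Origin under its centre.
- tape: Bystander: a roll of brown tape, 90 mm across, 25 mm high. Origin under its centre.
- brush: Bystander: a brush 200 mm long, lying on the table along its own x.
- tub: Bystander: a grey tub, 130 mm across, 75 mm high. Origin under its centre.
- bottle: Bystander: a black bottle, 56 mm across, 160 mm high. Origin under its centre.
- spatula: Bystander: a spatula 190 mm long, lying on the table along its own x.

How it is judged:
On the way:
1. the hoop leans on the rest, let go and still (distance between hoop and rest_seat below 0.025 m and contact force between hoop and rest above 0.3 N and contact force between hoop and the fingers below 0.05 N and linear speed of hoop below 0.03 m/s and (angle between hoop's own z axis and vertical between 0.65 and 0.92 rad or angle between hoop's own z axis and vertical between 2.22 and 2.49 rad)), for 0.3 s.
At the end, for the whole second after the job is handed in: The hoop hangs by its inner face on the level part of the J-hook, bearing on it: its centre 70 to 95 mm from the saddle point and 175 to 205 mm above the table, at most 30 mm to either side, between tip and upright, its axis within 20 degrees of level; let go, and moving slower than 0.1 m/s (x of hoop in the frame of hook_saddle between -0.035 and 0.045 m and y of hoop in the frame of hook_saddle between -0.03 and 0.03 m and distance between hoop and hook_saddle between 0.07 and 0.095 m and height (world z) of hoop between 0.175 and 0.205 m and angle between hoop's own z axis and vertical between 1.22 and 1.92 rad and contact force between hoop and hook above 0.3 N and contact force between hoop and the fingers below 0.05 N and linear speed of hoop below 0.1 m/s); the robot touches nothing.
It fails at once if the hoop is dropped or flung (faster than 1.2 m/s) (linear speed of hoop above 1.2 m/s).
It fails at once if a bystander is moved by more than 40 mm (distance of any of paint_can, jar, cup, tape, brush, tub, bottle, spatula from where it was at the start of the episode above 0.04 m).
It also fails if it takes over 72 s, if anything falls off the work surface, if the arm or the gripper's body presses on something with over 40 N, if the wrist force passes 120 N, or if a joint passes its speed limit or range.

ROBOT

A 7-joint arm with a two-finger parallel gripper is mounted at the origin on the work surface. World frame = base frame: x ahead of the robot, y to its left, z up, the work surface at z = 0. Lengths are in m, angles in rad, forces in N, time in s.
With the tool pointing down it reaches from about 0.425 to 0.875 m from the base axis. Payload 4.7 kg.
Tool frame: the origin (TCP) lies on the centre line of the jaws, within the pads' length; the fingertips stand ahead of it and the grasp point (between the pads) lies 2 mm behind it (nose_length is the z of the fingertips in the tool frame, in m); z points along the fingers, y is the line along which they close (so a half turn about z gives the same grasp; the last joint's range is limited). The gripper opens to 87 mm and grips with 3 to 60 N. Pads are 19 mm wide; open, the fingers measure 117 mm over their backs; the gripper's body (75 mm by 190 mm) begins 51 mm behind the grasp point.
Start: joints at [-1.249, 0.321, -0.07, 1.45, 0.023, 1.371, -0.057], TCP at [0.197, 0.619, 0.24] pointing down, gripper open.
Joint ranges: [-2.86, 2.86], [-0.3, 2.09], [-1.38, 1.24], [0.06, 2.45], [-1.56, 4.7], [0.09, 2.05], [-2.69, 2.69]. Speed limits (rad/s): [2.57, 2.57, 3.14, 3.14, 3.14, 3.14, 3.14].

INTERFACE

Orientations are given as a rotation vector (axis times angle).
In Python, from bench import * gives the robot as it stands.
- The arm moves only by the tool send_rows, never from a script. Its arguments are lists of equal length, an entry for each row: "xyz": the shift along the tool's x, y, z in mm, a list of three; "dr": the turn, a rotation vector about the tool's x, y, z in rad, a list of three. A call has exactly 10 rows; each row is the pose to reach, as a shift and turn from the pose commanded when the call began, along the tool's axes at that moment; what a row does not reach only later rows make up. A row lasts 1/12 s, in which the tool goes at most 41.7 mm and 7.16 degrees, less where a joint would pass 70% of its speed; a pose out of reach is approached as far as the arm can. A call with a gripper value outside its range is refused whole. "jaw" is the finger opening in mm, from 0 to 87, set as the call begins (left out, the last holds). The fingers move at their own pace and stop on an object; "grip_force" is the grip in N (left out, the last holds). Time passes only in rows, so rows that repeat a pose let the fingers close, or fill a call up. It gives the time, the measured TCP pose, the force, the opening and the grip force at its end, in the units of the state.
- get_state(): the state, without advancing time (a new reading comes with each control period).
- get_image(name): name is "scene" or "top" or "wrist"; returns the picture (400x640x3 uint8, red, green, blue); there is no depth.
- calibration(name): a dict with "vfov" (degrees; the focal length in pixels is half the picture's height over the tangent of half this angle, whatever the lens; pixels are square), "cx", "cy" (the principal point, pixels), "rvec" (rotation vector, rad) and "tvec" (3), from world to camera coordinates, as OpenCV has them; the wrist camera has in their place "hand_eye" (4x4, takes a point from camera to tool coordinates, whose origin is the TCP and whose axes are the flange's). Camera axes: x right, y down, z forward; pixel columns grow to the right and rows downward; lengths in m; the calibration is good to about 2 mm. A picture is of the moment at which its call begins: read the wrist's pose just before it. calibration takes no time and is no camera call.
- close_job(): hands the job in; it is judged then, once.
The state is a dict: "time": time; "joint_positions": joint angles; "qd": joint speeds; "joint_torque": joint torques, N m; "position": TCP position; "tool_rot": TCP orientation; "ft_force": force on the tool from outside, world axes, zero at the start; "torque": the same for the moment, N m; "grip_width": opening from 0.0 (shut) to 1.0 (fully open); "grip_force": force on a finger pad.
Only numpy, scipy, OpenCV 4.12 (cv2) and the standard library are available. Lean on these libraries where they do the work, as an engineer would, in place of code of your own. Each camera call takes 0.05 s, during which the arm holds its last target. There are 200 camera calls.

## Working session

There is one attempt and no reset: what is moved stays moved. The work goes in short steps, Python scripts to look and compute and a tool call to move; the robot and the scene stay as the last step left them, time stands still between calls to the robot, and variables do not carry over. Pictures are saved under pics/ and viewed, at most 10 in all, crops included, and the job is handed in when it is done.

Besides the shell and the picture viewer there is one more tool, called after "Request:" in YAML: its name, and indented under it one key for each argument. send_rows: Moves the arm, as the interface text tells. Its arguments: {"type":"object","properties":{"xyz":{"type":"array"},"dr":{"type":"array"},"jaw":{"type":"number"},"grip_force":{"type":"number"}},"required":["xyz","dr"]}

```bash
ls; mkdir -p pics
python3 - <<'E'
from bench import *
import cv2
for n in ["scene","top"]:
    cv2.imwrite(f"pics/{n}0.png",get_image(n)[:,:,::-1]); print(n,calibration(n))
print(calibration("wrist")); print(get_state())
try: print(nose_length)
except Exception as e: print(e)
E
```

```text
pics
scene {'vfov': 43.79749122923365, 'cx': 318.6363773208738, 'cy': 197.26488990387713, 'rvec': array([ 1.23324746,  2.27486822, -0.97013374]), 'tvec': array([ 0.28488395, -0.15926557,  1.87908738])}
top {'vfov': 45.80064552775533, 'cx': 321.6231072787605, 'cy': 195.67125560767815, 'rvec': array([ 2.12261495, -2.12080929,  0.2042068 ]), 'tvec': array([0.00860164, 0.50676051, 1.88336064])}
{'vfov': 67.67662438087935, 'cx': 323.8887213894712, 'cy': 199.4079819455393, 'hand_eye': array([[ 3.33888974e-04, -9.60384676e-01, -2.78677524e-01,
         7.57896261e-02],
       [ 9.99999844e-01,  4.45289977e-04, -3.36448908e-04,
        -9.26325603e-04],
       [ 4.47212684e-04, -2.78677368e-01,  9.60384675e-01,
        -1.45069396e-01],
       [ 0.00000000e+00,  0.00000000e+00,  0.00000000e+00,
         1.00000000e+00]])}
{'time': 0.1, 'joint_positions': array([-1.24894546,  0.32174965, -0.07008183,  1.45153283,  0.02263525,
        1.37080389, -0.05689714]), 'qd': array([ 9.19613975e-04, -1.93218435e-03,  3.64057086e-04, -3.01411211e-03,
        6.75395063e-05, -1.41176581e-03, -1.04992554e-03]), 'joint_torque': array([ 8.97156474e-05, -4.92569625e+01, -4.05466827e-01, -3.13399315e+01,
       -6.41133101e-02,  3.93633870e-02,  7.18418596e-05]), 'position': array([0.19681433, 0.61900576, 0.23858047]), 'tool_rot': array([-4.81434060e-01, -3.10434748e+00,  2.67327969e-03]), 'ft_force': array([ 0.13109123, -0.19793136,  0.07388333]), 'torque': array([-0.00174814,  0.05684075,  0.01987796]), 'grip_force': 0.0, 'grip_width': 1.0023089736052633}
0.017
```

View pics/top0.png

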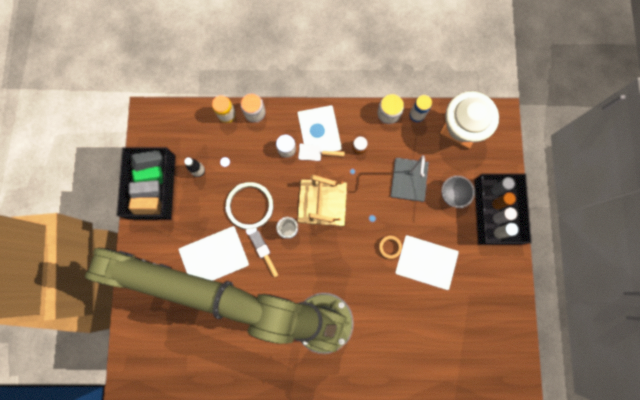

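View pics/scene0.png

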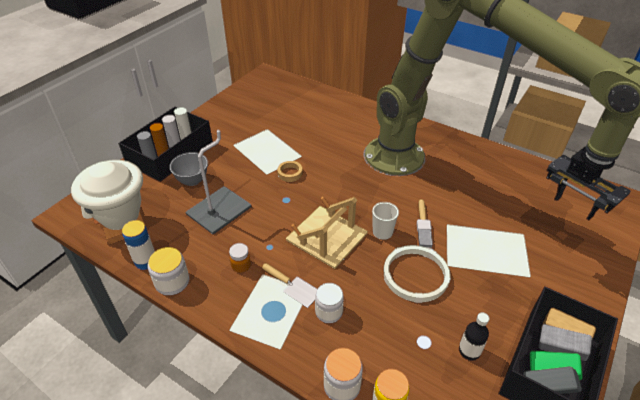

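The top view shows the hoop at (249,205), the rest at (323,202) and the hook stand at (409,180). The scene view shows the hoop at (417,273), the rest at (328,235) and the stand at (218,210) with its rod up to about (217,135). I'll enlarge the rest and hook.

```bash
cat > h.py <<'E'
from bench import *
import numpy as np, cv2
from scipy.spatial.transform import Rotation as R
def cam(n,st=None):
    c=calibration(n); f=200/np.tan(np.radians(c['vfov'])/2)
    K=np.array([[f,0,c['cx']],[0,f,c['cy']],[0,0,1]])
    if 'hand_eye' in c:
        T=np.eye(4);T[:3,:3]=R.from_rotvec(st['tool_rot']).as_matrix();T[:3,3]=st['position']
        W=np.linalg.inv(T@c['hand_eye']); return K,W[:3,:3],W[:3,3]
    return K,R.from_rotvec(c['rvec']).as_matrix(),np.array(c['tvec'])
def ray(C,p):
    K,Rm,t=C; d=Rm.T@np.linalg.solve(K,[p[0],p[1],1.]); return -Rm.T@t,d
def onz(C,p,z):
    o,d=ray(C,p); return o+d*(z-o[2])/d[2]
def proj(C,P):
    K,Rm,t=C; q=K@(Rm@np.array(P,float)+t); return q[:2]/q[2]
def tri(C1,p1,C2,p2):
    (o1,d1),(o2,d2)=ray(C1,p1),ray(C2,p2); s=np.linalg.lstsq(np.c_[d1,-d2],o2-o1,rcond=None)[0]
    a,b=o1+d1*s[0],o2+d2*s[1]; return (a+b)/2,np.linalg.norm(a-b)
E
python3 - <<'E'
import cv2,numpy as np
from h import *
t=cv2.imread('pics/top0.png');s=cv2.imread('pics/scene0.png')
def c(i,x,y,w,h,W,H): return cv2.resize(i[y:y+h,x:x+w],(W,H),interpolation=cv2.INTER_CUBIC)
# each 400x300
m=np.vstack([np.hstack([c(t,290,165,80,60,400,300),c(t,350,145,80,60,400,300)]),np.hstack([c(s,280,190,100,75,400,300),c(s,170,125,140,105,400,300)])])
cv2.imwrite('pics/m0.png',m)
C=cam('top');S=cam('scene')
hs=cv2.cvtColor(t,cv2.COLOR_BGR2HSV); k=((hs[...,1]<70)&(hs[...,2]>150)).astype(np.uint8)
k[:, :215]=0;k[:,275:]=0;k[:178]=0;k[:,:][231:]=0
n,l,st,ce=cv2.connectedComponentsWithStats(k)
i=1+np.argmax(st[1:,4]);print(st[i],ce[i])
cs,_=cv2.findContours((l==i).astype(np.uint8),0,2)
e=cv2.fitEllipse(max(cs,key=len));print(e, onz(C,e[0],.024))
for p in [(323,202),(409,180)]:print(onz(C,p,0))
print(proj(C,[0,0,0]))
E
```

```text
[225 182  48  49 681] [248.70190896 206.41409692]
((248.94371032714844, 205.4021759033203), (46.7888298034668, 47.08755874633789), 41.964054107666016) [0.47040611 0.30812257 0.024     ]
[0.48922474 0.00321791 0.        ]
[ 0.58371258 -0.35903859  0.        ]
[323.78547802 323.06600472]
```

View pics/m0.png

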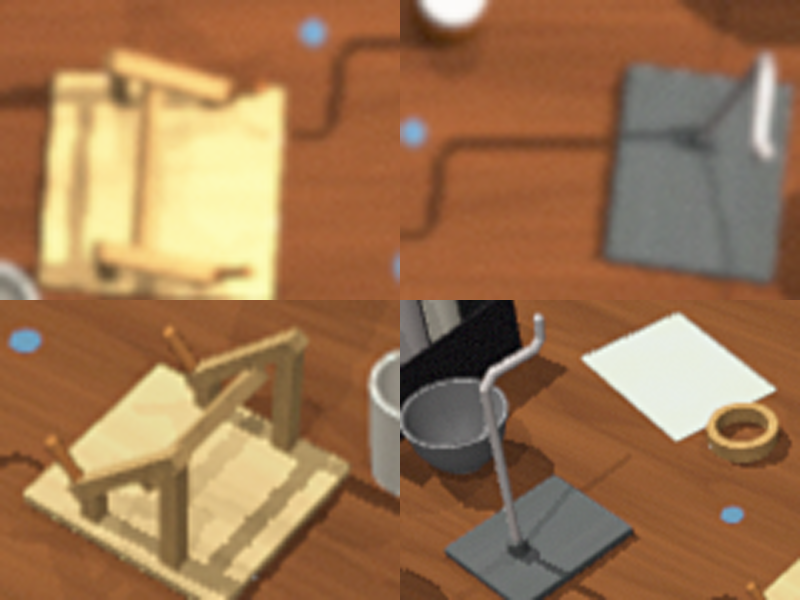

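Top-left and bottom-left crops: the rest has its pegs at the -y end and rises towards world +y. Right crops: the hook's upright stands at the far +x side and its tip points back to the robot (top view: bend (423,157), tip (424,176)). Next I compute poses from these pixels.

Run:
```python
from h import *
np.set_printoptions(precision=4,suppress=True)
T=cam('top');S=cam('scene')
tp=lambda x,y,ox,oy:(ox+x/5-.4,oy+y/5-.4)
# rest plate corners
for n,p in dict(a=(55,73),b=(286,88),c=(272,302),d=(40,287)).items(): print('rest',n,onz(T,tp(*p,290,165),.012))
for n,p in dict(a=(225,63),b=(393,85),c=(372,282),d=(205,258)).items(): print('hookT',n,onz(T,tp(*p,350,145),.014))
sh=lambda x,y:(170+x*.35-.3,125+y*.35-.3); sr=lambda x,y:(280+x/4-.4,190+y/4-.4)
for p in [(160,62),(25,193),(230,302),(349,165)]: print('restS',onz(S,sr(*p),.012))
for p in [(155,176),(45,250),(135,302),(234,232)]: print('hookS',onz(S,sh(*p),.014))
print('bend',tri(T,tp(365,60,350,145),S,sh(88,82)))
print('tip',tri(T,tp(369,155,350,145),S,sh(140,17)))
print('pegtips',tri(T,tp(265,88,290,165),S,sr(53,138)),tri(T,tp(245,272,290,165),S,sr(168,30)))
print('up base',onz(T,tp(290,137,350,145),.014),onz(S,sh(118,250),.014))
st=get_state();print(R.from_rotvec(st['tool_rot']).as_matrix())
```

```text
rest a [0.584  0.0971 0.012 ]
rest b [ 0.5713 -0.0963  0.012 ]
rest c [ 0.3911 -0.0831  0.012 ]
rest d [0.4034 0.1078 0.012 ]
hookT a [ 0.6791 -0.299   0.014 ]
hookT b [ 0.6601 -0.44    0.014 ]
hookT c [ 0.4913 -0.4155  0.014 ]
hookT d [ 0.5115 -0.2776  0.014 ]
restS [ 0.3893 -0.0828  0.012 ]
restS [ 0.5699 -0.092   0.012 ]
restS [0.5744 0.0993 0.012 ]
restS [0.405  0.1065 0.012 ]
hookS [ 0.4948 -0.411   0.014 ]
hookS [ 0.6605 -0.4338  0.014 ]
hookS [ 0.6653 -0.2927  0.014 ]
hookS [ 0.5183 -0.2698  0.014 ]
bend (array([ 0.6115, -0.3611,  0.2609]), np.float64(0.0035215802234832925))
tip (array([ 0.5314, -0.3534,  0.2973]), np.float64(0.002572547064934287))
pegtips (array([ 0.5565, -0.0742,  0.0739]), np.float64(0.003706039789130044)) (array([ 0.408 , -0.0606,  0.0752]), np.float64(0.004433929264569409))
up base [ 0.6149 -0.3517  0.014 ] [ 0.6146 -0.3633  0.014 ]
[[-0.953   0.3029 -0.0004]
 [ 0.3029  0.953  -0.0017]
 [-0.0001 -0.0017 -1.    ]]
```

```bash
cat >> h.py <<'E'
np.set_printoptions(precision=4,suppress=True)
rx=np.array([.069,.998,0]);rx/=np.linalg.norm(rx)
ry=np.array([-rx[1],rx[0],0]); Z=np.array([0,0,1.])
restC=np.array([.486,.007,0]); seat=restC-.0107*rx+.1013*Z
def frame(z,y): 
    z=z/np.linalg.norm(z); y=y-z*(y@z); y/=np.linalg.norm(y); return np.c_[np.cross(y,z),y,z]
def mv(pos,Rt,st=None):
    st=st or get_state(); Rc=R.from_rotvec(st['tool_rot']).as_matrix()
    print('xyz mm',np.round(Rc.T@(np.array(pos)-st['position'])*1000,1),'dr',np.round(R.from_matrix(Rc.T@Rt).as_rotvec(),3))
E
python3 - <<'E'
from h import *
mv([.4765,.397,.15],frame(-Z,rx))
E
```

```text
xyz mm [-333.8 -126.7   88.8] dr [-0.002 -0.    -0.239]
```

Request:
send_rows:
  xyz:
    - [-334, -127, 89]
    - [-334, -127, 89]
    - [-334, -127, 89]
    - [-334, -127, 89]
    - [-334, -127, 89]
    - [-334, -127, 89]
    - [-334, -127, 89]
    - [-334, -127, 89]
    - [-334, -127, 89]
    - [-334, -127, 89]
  dr:
    - [0, 0, -0.239]
    - [0, 0, -0.239]
    - [0, 0, -0.239]
    - [0, 0, -0.239]
    - [0, 0, -0.239]
    - [0, 0, -0.239]
    - [0, 0, -0.239]
    - [0, 0, -0.239]
    - [0, 0, -0.239]
    - [0, 0, -0.239]
  jaw: 60
  grip_force: 30

```text
time: 0.93
position: [0.4835, 0.3879, 0.1481]
tool_rot: [0.127, 3.137, -0.011]
ft_force: [0.3, -0.5, 0.2]
grip_width: 0.687
grip_force: 0.0
```

Run:
```python
from h import *
st=get_state(); im=get_image('wrist'); print(st['time'],st['position'],st['joint_positions'])
cv2.imwrite('pics/w1.png',im[:,:,::-1]); W=cam('wrist',st)
for a in np.arange(0,2*np.pi,np.pi/4):
    print(np.round(proj(W,[.4704+.083*np.cos(a),.3081+.083*np.sin(a),.024])),end=' ')
mv([.4765,.397,.021],frame(-Z,rx),st)
```

```text
0.9333 [0.4835 0.3879 0.1481] [-0.7996  0.3157  0.0933  1.6458 -0.0242  1.1849  0.788 ]
[253. 269.] [308. 243.] [328. 183.] [295. 120.] [224.  96.] [163. 131.] [153. 197.] [191. 252.] xyz mm [  8.    9.4 127. ] dr [-0.007  0.002 -0.012]
```

View pics/w1.png

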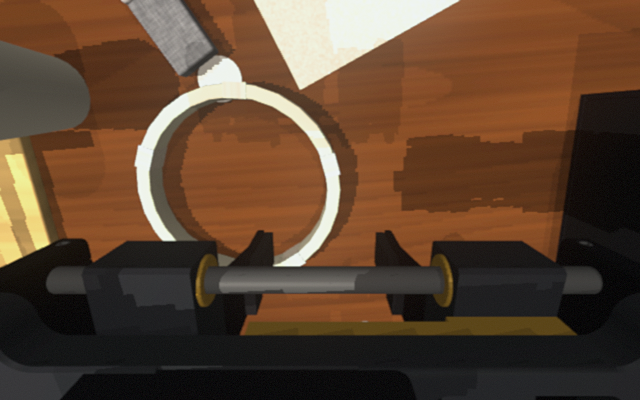

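The hoop is at column 137–340, rows 83–270, centred near (238,178). My projected inner edge matches. The fingers straddle its +y rim, so I descend.

Request:
send_rows:
  xyz:
    - [8, 9, 30]
    - [8, 9, 60]
    - [8, 9, 90]
    - [8, 9, 110]
    - [8, 9, 120]
    - [8, 9, 126]
    - [8, 9, 126]
    - [8, 9, 126]
    - [8, 9, 126]
    - [8, 9, 126]
  dr:
    - [0, 0, -0.01]
    - [0, 0, -0.01]
    - [0, 0, -0.01]
    - [0, 0, -0.01]
    - [0, 0, -0.01]
    - [0, 0, -0.01]
    - [0, 0, -0.01]
    - [0, 0, -0.01]
    - [0, 0, -0.01]
    - [0, 0, -0.01]

```text
time: 1.82
position: [0.4703, 0.4077, 0.0263]
tool_rot: [0.092, 3.138, 0.003]
ft_force: [-0.5, 0.2, 0.4]
grip_width: 0.692
grip_force: 0.0
```

Run:
```python
from h import *
st=get_state(); print(st['position']); mv([.4765,.397,.021],frame(-Z,rx),st)
```

```text
[0.4703 0.4077 0.0263]
xyz mm [ -6.8 -10.3   5.3] dr [0.002 0.002 0.01 ]
```

Request:
send_rows:
  xyz:
    - [-7, -10, 3]
    - [-7, -10, 3]
    - [-7, -10, 3]
    - [-7, -10, 3]
    - [-7, -10, 3]
    - [-7, -10, 3]
    - [-7, -10, 3]
    - [-7, -10, 3]
    - [-7, -10, 3]
    - [-7, -10, 3]
  dr:
    - [0, 0, 0.01]
    - [0, 0, 0.01]
    - [0, 0, 0.01]
    - [0, 0, 0.01]
    - [0, 0, 0.01]
    - [0, 0, 0.01]
    - [0, 0, 0.01]
    - [0, 0, 0.01]
    - [0, 0, 0.01]
    - [0, 0, 0.01]

```text
time: 2.65
position: [0.4758, 0.3965, 0.0216]
tool_rot: [0.108, 3.14, 0.0]
ft_force: [-0.0, 0.1, 0.4]
grip_width: 0.691
grip_force: 0.0
```

Request:
send_rows:
  xyz:
    - [0, 0, 0]
    - [0, 0, 0]
    - [0, 0, 0]
    - [0, 0, 0]
    - [0, 0, 0]
    - [0, 0, 0]
    - [0, 0, 0]
    - [0, 0, 0]
    - [0, 0, 0]
    - [0, 0, 0]
  dr:
    - [0, 0, 0]
    - [0, 0, 0]
    - [0, 0, 0]
    - [0, 0, 0]
    - [0, 0, 0]
    - [0, 0, 0]
    - [0, 0, 0]
    - [0, 0, 0]
    - [0, 0, 0]
    - [0, 0, 0]
  jaw: 0
  grip_force: 35

```text
time: 3.48
position: [0.4758, 0.3963, 0.0216]
tool_rot: [-0.108, -3.14, 0.0]
ft_force: [0.5, -0.3, 0.5]
grip_width: 0.119
grip_force: 34.9
```

Request:
send_rows:
  xyz:
    - [0, 0, -8]
    - [0, 0, -25]
    - [0, 0, -55]
    - [0, 0, -85]
    - [0, 0, -115]
    - [0, 0, -145]
    - [0, 0, -170]
    - [0, 0, -190]
    - [0, 0, -200]
    - [0, 0, -200]
  dr:
    - [0, 0, 0]
    - [0, 0, 0]
    - [0, 0, 0]
    - [0, 0, 0]
    - [0, 0, 0]
    - [0, 0, 0]
    - [0, 0, 0]
    - [0, 0, 0]
    - [0, 0, 0]
    - [0, 0, 0]

```text
time: 4.32
position: [0.4768, 0.3973, 0.2247]
tool_rot: [0.108, 3.136, 0.006]
ft_force: [-0.4, -0.5, -2.0]
grip_width: 0.118
grip_force: 34.9
```

Request:
send_rows:
  xyz:
    - [0, 0, 0]
    - [0, 0, 0]
    - [0, 0, 0]
    - [0, 0, 0]
    - [0, 0, 0]
    - [0, 0, 0]
    - [0, 0, 0]
    - [0, 0, 0]
    - [0, 0, 0]
    - [0, 0, 0]
  dr:
    - [0, 0, 0]
    - [0, 0, 0]
    - [0, 0, 0]
    - [0, 0, 0]
    - [0, 0, 0]
    - [0, 0, 0]
    - [0, 0, 0]
    - [0, 0, 0]
    - [0, 0, 0]
    - [0, 0, 0]

```text
time: 5.15
position: [0.4758, 0.3964, 0.2216]
tool_rot: [0.108, 3.14, 0.0]
ft_force: [-0.7, 0.5, -1.7]
grip_width: 0.113
grip_force: 34.9
```

Run:
```python
from h import *
st=get_state(); print(st['position'],st['grip_width'],st['ft_force'])
zt=(rx-Z)/2**.5; yt=(rx+Z)/2**.5
P=seat+.095*yt-.0096*zt-.08*zt; print(P)
mv(P,frame(zt,yt),st)
```

```text
[0.4758 0.3964 0.2216] 0.11336742302339775 [-0.6824  0.5391 -1.7354]
[0.4855 0.0001 0.2318]
xyz mm [ -36.9 -394.7  -10.2] dr [-0.785  0.     0.   ]
```

Request:
send_rows:
  xyz:
    - [-3, -15, -5]
    - [-8, -45, -15]
    - [-13, -80, -25]
    - [-18, -120, -35]
    - [-22, -160, -40]
    - [-26, -200, -40]
    - [-30, -240, -40]
    - [-33, -280, -40]
    - [-35, -310, -40]
    - [-37, -335, -40]
  dr:
    - [0, 0, 0]
    - [0, 0, 0]
    - [0, 0, 0]
    - [0, 0, 0]
    - [0, 0, 0]
    - [0, 0, 0]
    - [-0.04, 0, 0]
    - [-0.1, 0, 0]
    - [-0.18, 0, 0]
    - [-0.26, 0, 0]

```text
time: 5.98
position: [0.4894, 0.0559, 0.2629]
tool_rot: [0.11, 3.1, 0.412]
ft_force: [0.2, 0.2, -2.1]
grip_width: 0.115
grip_force: 34.9
```

Run:
```python
from h import *
R0=frame(-Z,rx);P0=np.array([.4758,.3964,.2216])
Rc=R0@R.from_rotvec([-.26,0,0]).as_matrix(); Pc=P0+R0@[-.037,-.335,-.04]
zt=(rx-Z)/2**.5; yt=(rx+Z)/2**.5
P=seat+.095*yt-.0096*zt-.08*zt
print(Pc,get_state()['position'])
mv(P,frame(zt,yt),dict(position=Pc,tool_rot=R.from_matrix(Rc).as_rotvec()))
```

```text
[0.4896 0.0596 0.2616] [0.4894 0.0559 0.2629]
xyz mm [ -0.  -65.3  13.4] dr [-0.525 -0.    -0.   ]
```

Request:
send_rows:
  xyz:
    - [0, -15, 0]
    - [0, -30, 0]
    - [0, -45, 2]
    - [0, -55, 5]
    - [0, -62, 9]
    - [0, -65, 13]
    - [0, -65, 13]
    - [0, -65, 13]
    - [0, -65, 13]
    - [0, -65, 13]
  dr:
    - [-0.09, 0, 0]
    - [-0.18, 0, 0]
    - [-0.27, 0, 0]
    - [-0.36, 0, 0]
    - [-0.45, 0, 0]
    - [-0.525, 0, 0]
    - [-0.525, 0, 0]
    - [-0.525, 0, 0]
    - [-0.525, 0, 0]
    - [-0.525, 0, 0]

```text
time: 6.82
position: [0.486, 0.0013, 0.2337]
tool_rot: [0.093, 2.876, 1.189]
ft_force: [0.1, 0.9, -1.8]
grip_width: 0.115
grip_force: 34.9
```

Run:
```python
from h import *
st=get_state(); print(st['time'],st['position'],st['joint_positions'])
zt=(rx-Z)/2**.5; yt=(rx+Z)/2**.5
P=seat+.092*yt-.0096*zt
mv(P,frame(zt,yt),st)
s=get_image('scene')[:,:,::-1];w=get_image('wrist')[:,:,::-1]
cv2.imwrite('pics/p2.png',np.vstack([cv2.resize(s[120:300,230:470],(600,450))[:,:],cv2.resize(w,(600,375))])[:,:][:825])
cv2.imwrite('pics/p2.png',np.hstack([cv2.resize(s[130:280,260:420],(400,375)),cv2.resize(w,(400,250))[0:250] if 0 else cv2.copyMakeBorder(cv2.resize(w,(400,250)),0,125,0,0,0)]))
```

```text
6.8167 [0.486  0.0013 0.2337] [-0.173   0.1677  0.6654  1.9036 -0.7976  1.5403  2.22  ]
xyz mm [ 0.4 -5.1 80.4] dr [-0.001 -0.     0.004]
```

View pics/p2.png

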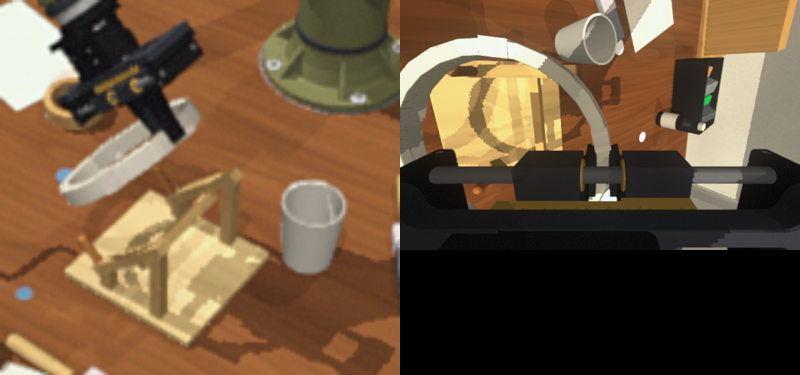

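The hoop is held at 45° about 80 mm off the rest's rails, square to them, with the pegs clear of it. I lower it along the normal, a little upslope.

Request:
send_rows:
  xyz:
    - [0, 3, 10]
    - [0, 3, 22]
    - [0, 3, 34]
    - [0, 3, 46]
    - [0, 3, 56]
    - [0, 3, 64]
    - [0, 3, 70]
    - [0, 3, 74]
    - [0, 3, 76]
    - [0, 3, 76]
  dr:
    - [0, 0, 0]
    - [0, 0, 0]
    - [0, 0, 0]
    - [0, 0, 0]
    - [0, 0, 0]
    - [0, 0, 0]
    - [0, 0, 0]
    - [0, 0, 0]
    - [0, 0, 0]
    - [0, 0, 0]

```text
time: 7.75
position: [0.4895, 0.0561, 0.1804]
tool_rot: [0.099, 2.877, 1.191]
ft_force: [-0.0, -1.0, -1.9]
grip_width: 0.119
grip_force: 34.9
```

Request:
send_rows:
  xyz:
    - [0, 0, 1]
    - [0, 0, 2]
    - [0, 0, 3]
    - [0, 0, 3]
    - [0, 0, 3]
    - [0, 0, 3]
    - [0, 0, 3]
    - [0, 0, 3]
    - [0, 0, 3]
    - [0, 0, 3]
  dr:
    - [0, 0, 0]
    - [0, 0, 0]
    - [0, 0, 0]
    - [0, 0, 0]
    - [0, 0, 0]
    - [0, 0, 0]
    - [0, 0, 0]
    - [0, 0, 0]
    - [0, 0, 0]
    - [0, 0, 0]

```text
time: 8.58
position: [0.4896, 0.0581, 0.1785]
tool_rot: [0.099, 2.877, 1.191]
ft_force: [-0.5, 0.3, -1.9]
grip_width: 0.116
grip_force: 34.9
```

Request:
send_rows:
  xyz:
    - [0, 0, 0.5]
    - [0, 0, 1]
    - [0, 0, 1.5]
    - [0, 0, 2]
    - [0, 0, 2.5]
    - [0, 0, 3]
    - [0, 0, 3]
    - [0, 0, 3]
    - [0, 0, 3]
    - [0, 0, 3]
  dr:
    - [0, 0, 0]
    - [0, 0, 0]
    - [0, 0, 0]
    - [0, 0, 0]
    - [0, 0, 0]
    - [0, 0, 0]
    - [0, 0, 0]
    - [0, 0, 0]
    - [0, 0, 0]
    - [0, 0, 0]

```text
time: 9.42
position: [0.4898, 0.0592, 0.1776]
tool_rot: [0.099, 2.876, 1.191]
ft_force: [-3.0, -6.0, 7.4]
grip_width: 0.117
grip_force: 34.9
```

Request:
send_rows:
  xyz:
    - [0, -1, 0]
    - [0, -2, 0]
    - [0, -3, 0]
    - [0, -4, 0]
    - [0, -5, 0]
    - [0, -6, 0]
    - [0, -6, 0]
    - [0, -6, 0]
    - [0, -6, 0]
    - [0, -6, 0]
  dr:
    - [0, 0, 0]
    - [0, 0, 0]
    - [0, 0, 0]
    - [0, 0, 0]
    - [0, 0, 0]
    - [0, 0, 0]
    - [0, 0, 0]
    - [0, 0, 0]
    - [0, 0, 0]
    - [0, 0, 0]

```text
time: 10.25
position: [0.4908, 0.0561, 0.1749]
tool_rot: [0.098, 2.872, 1.194]
ft_force: [-1.3, -2.4, 9.6]
grip_width: 0.112
grip_force: 35.0
```

Request:
send_rows:
  xyz:
    - [0, 0, 0]
    - [0, 0, 0]
    - [0, 0, 0]
    - [0, 0, 0]
    - [0, 0, 0]
    - [0, 0, 0]
    - [0, 0, 0]
    - [0, 0, 0]
    - [0, 0, 0]
    - [0, 0, 0]
  dr:
    - [0, 0, 0]
    - [0, 0, 0]
    - [0, 0, 0]
    - [0, 0, 0]
    - [0, 0, 0]
    - [0, 0, 0]
    - [0, 0, 0]
    - [0, 0, 0]
    - [0, 0, 0]
    - [0, 0, 0]
  jaw: 44

```text
time: 11.08
position: [0.4895, 0.056, 0.1722]
tool_rot: [0.099, 2.877, 1.191]
ft_force: [-0.2, -0.2, -0.3]
grip_width: 0.507
grip_force: 0.0
```

Request:
send_rows:
  xyz:
    - [0, 0, -5]
    - [0, 0, -15]
    - [0, 0, -30]
    - [0, 0, -50]
    - [0, 0, -75]
    - [0, 0, -100]
    - [0, 0, -125]
    - [0, 0, -145]
    - [0, 0, -150]
    - [0, 0, -150]
  dr:
    - [0, 0, 0]
    - [0, 0, 0]
    - [0, 0, 0]
    - [0, 0, 0]
    - [0, 0, 0]
    - [0, 0, 0]
    - [0, 0, 0]
    - [0, 0, 0]
    - [0, 0, 0]
    - [0, 0, 0]

```text
time: 11.92
position: [0.4827, -0.0517, 0.2795]
tool_rot: [0.101, 2.874, 1.188]
ft_force: [0.2, 1.5, 0.1]
grip_width: 0.51
grip_force: 0.0
```

Run:
```python
from h import *
st=get_state(); w=get_image('wrist')[:,:,::-1]; s=get_image('scene')[:,:,::-1]
print(st['time'],st['position'],st['tool_rot'])
np.save('st3.npy',np.r_[st['position'],st['tool_rot']])
cv2.imwrite('pics/w3.png',w);cv2.imwrite('pics/s3.png',s)
cv2.imwrite('pics/p3.png',np.vstack([cv2.resize(w,(480,300)),cv2.resize(s[150:275,260:460],(480,300))]))
```

```text
11.9167 [ 0.4827 -0.0517  0.2795] [0.1014 2.8745 1.1879]
```

View pics/p3.png

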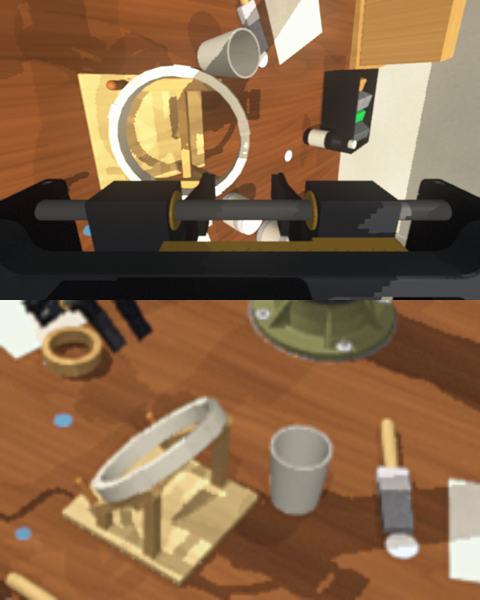

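Wrist view (top panel): the hoop lies on the rest with its face about (145–332, top 88) in full pixels. Scene view: it leans on both rails at the pegs, and nothing touches it. Next I reorient to come down the slope from the uphill side.

Run:
```python
from h import *
a=np.load('st3.npy'); W=cam('wrist',dict(position=a[:3],tool_rot=a[3:]))
zt=(rx-Z)/2**.5; yt=(rx+Z)/2**.5; n=-zt
for nm,C in dict(seat=seat,tcp=np.array([.487,.0001,.1052])).items():
    p=np.array([proj(W,C+.012*n+.095*(np.cos(t)*yt+np.sin(t)*ry)) for t in np.arange(0,6.28,.02)])
    print(nm,C,'L',p[:,0].min(),'R',p[:,0].max(),'T',p[:,1].min(),'B',p[:,1].max())
im=cv2.imread('pics/w3.png');h=cv2.cvtColor(im,cv2.COLOR_BGR2HSV)
k=((h[...,1]<60)&(h[...,2]>150)).astype(np.uint8)
print('row175 white cols',np.where(k[175,100:360])[0]+100)
print('row150 white cols',np.where(k[150,100:360])[0]+100)
print('col 238 white rows',np.where(k[60:260,238])[0]+60)
st=dict(position=a[:3],tool_rot=a[3:])
mv([.489,.04,.34],frame(-Z,rx))
g=dict(position=np.array([.489,.04,.34]),tool_rot=R.from_matrix(frame(-Z,rx)).as_rotvec())
mv(np.array([.4855,-.003,.102])+.18*yt,frame(-yt,zt),g)
```

```text
seat [ 0.4853 -0.0037  0.1013] L 139.81011716914577 R 328.03908997012417 T 90.19809404930928 B 272.7109113014796
tcp [0.487  0.0001 0.1052] L 145.53890113603342 R 333.44612246801 T 91.88316408142165 B 273.90444016401324
row175 white cols [145 146 147 148 149 150 151 152 153 154 155 156 157 164 165 320 321 322
 323 324 325 326 327 328 329 330 331]
row150 white cols [145 146 147 148 149 150 151 152 153 154 155 156 157 158 159 160 161 164
 166 167 169 170 312 313 314 315 316 317 318 319 320 321 322 323 324 325]
col 238 white rows [ 86  87  88  89  90  91  92  93  94  95  96  97  98  99 100 101 102]
xyz mm [ -0.9 107.3  19.3] dr [ 0.785 -0.001  0.   ]
xyz mm [  0.5  84.1 110.7] dr [ 0.785  0.    -0.   ]
```

Request:
send_rows:
  xyz:
    - [0, 10, -10]
    - [0, 20, -12]
    - [0, 35, -10]
    - [0, 55, -5]
    - [0, 75, 2]
    - [0, 90, 8]
    - [-1, 107, 19]
    - [-1, 107, 19]
    - [-1, 107, 19]
    - [-1, 107, 19]
  dr:
    - [0.1, 0, 0]
    - [0.2, 0, 0]
    - [0.3, 0, 0]
    - [0.4, 0, 0]
    - [0.5, 0, 0]
    - [0.6, 0, 0]
    - [0.7, 0, 0]
    - [0.785, 0, 0]
    - [0.785, 0, 0]
    - [0.785, 0, 0]

```text
time: 12.85
position: [0.4885, 0.0409, 0.3391]
tool_rot: [-0.101, -3.138, -0.001]
ft_force: [-0.4, -0.7, -0.2]
grip_width: 0.503
grip_force: 0.0
```

Request:
send_rows:
  xyz:
    - [-2, 40, 0]
    - [-2, 75, 10]
    - [-2, 95, 25]
    - [-2, 100, 45]
    - [-2, 96, 65]
    - [-2, 92, 85]
    - [-2, 86, 100]
    - [-2, 84, 111]
    - [-2, 84, 111]
    - [-2, 84, 111]
  dr:
    - [0.1, 0, 0]
    - [0.2, 0, 0]
    - [0.3, 0, 0]
    - [0.4, 0, 0]
    - [0.5, 0, 0]
    - [0.6, 0, 0]
    - [0.7, 0, 0]
    - [0.785, 0, 0]
    - [0.785, 0, 0]
    - [0.785, 0, 0]

```text
time: 13.68
position: [0.4966, 0.1209, 0.2279]
tool_rot: [-0.1, -2.872, 1.191]
ft_force: [0.9, 0.3, 1.2]
grip_width: 0.505
grip_force: 0.0
```

Request:
send_rows:
  xyz:
    - [0, 0, 0]
    - [0, 0, 0]
    - [0, 0, 0]
    - [0, 0, 0]
    - [0, 0, 0]
    - [0, 0, 0]
    - [0, 0, 0]
    - [0, 0, 0]
    - [0, 0, 0]
    - [0, 0, 0]
  dr:
    - [0, 0, 0]
    - [0, 0, 0]
    - [0, 0, 0]
    - [0, 0, 0]
    - [0, 0, 0]
    - [0, 0, 0]
    - [0, 0, 0]
    - [0, 0, 0]
    - [0, 0, 0]
    - [0, 0, 0]
  jaw: 56

```text
time: 14.52
position: [0.497, 0.1228, 0.2294]
tool_rot: [-0.099, -2.877, 1.191]
ft_force: [-0.4, -0.2, 0.4]
grip_width: 0.646
grip_force: 0.0
```

Run:
```python
from h import *
st=get_state(); print(st['time'],st['position'],st['joint_positions'])
w=get_image('wrist')[:,:,::-1]; s=get_image('scene')[:,:,::-1]
zt=(rx-Z)/2**.5; yt=(rx+Z)/2**.5
C=np.array([.484,-.001,.104])
cv2.imwrite('pics/w4.png',w)
W=cam('wrist',st)
for t in (-.6,-.3,0,.3,.6):
  for o in (.012,-.012): print(t,o,np.round(proj(W,C-o*zt+.095*(np.cos(t)*yt+np.sin(t)*ry))))
cv2.imwrite('pics/p4.png',np.vstack([cv2.resize(w,(480,300)),cv2.resize(s[110:275,230:460],(480,344))]))
mv(C+.099*yt,frame(-yt,zt),st)
```

```text
14.5167 [0.497  0.1228 0.2294] [-0.7793  0.3602  0.1394  1.6356  0.525   1.6952  0.7841]
-0.6 0.012 [312. 258.]
-0.6 -0.012 [339. 258.]
-0.3 0.012 [311. 237.]
-0.3 -0.012 [340. 237.]
0 0.012 [311. 207.]
0 -0.012 [341. 207.]
0.3 0.012 [310. 171.]
0.3 -0.012 [341. 171.]
0.6 0.012 [311. 136.]
0.6 -0.012 [341. 136.]
xyz mm [ 4.5  0.7 77.6] dr [0. 0. 0.]
```

View pics/p4.png

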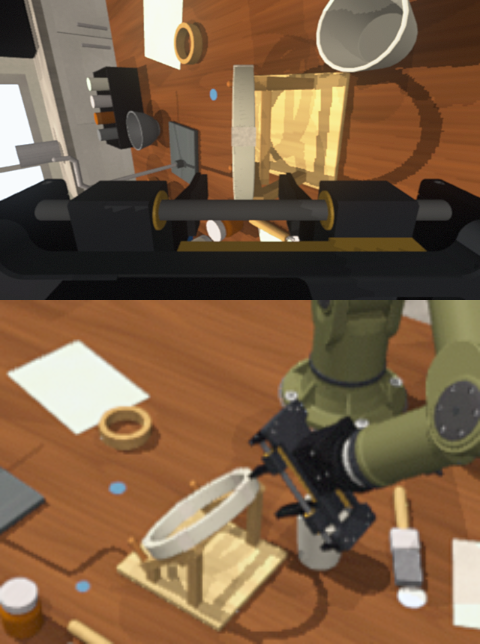

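Wrist view: the hoop's edge (columns 309–340) lies between the open fingers, exactly where predicted. Scene view: the gripper points down the slope and is clear of the cup. I advance and grip.

Request:
send_rows:
  xyz:
    - [4, 1, 10]
    - [4, 1, 25]
    - [4, 1, 40]
    - [4, 1, 52]
    - [4, 1, 62]
    - [4, 1, 70]
    - [4, 1, 75]
    - [4, 1, 77]
    - [4, 1, 77]
    - [4, 1, 77]
  dr:
    - [0, 0, 0]
    - [0, 0, 0]
    - [0, 0, 0]
    - [0, 0, 0]
    - [0, 0, 0]
    - [0, 0, 0]
    - [0, 0, 0]
    - [0, 0, 0]
    - [0, 0, 0]
    - [0, 0, 0]

```text
time: 15.45
position: [0.4896, 0.0699, 0.1745]
tool_rot: [-0.099, -2.878, 1.19]
ft_force: [-0.7, 0.3, -0.4]
grip_width: 0.646
grip_force: 0.0
```

Request:
send_rows:
  xyz:
    - [0, 0, 0]
    - [0, 0, 0]
    - [0, 0, 0]
    - [0, 0, 0]
    - [0, 0, 0]
    - [0, 0, 0]
    - [0, 0, 0]
    - [0, 0, 0]
    - [0, 0, 0]
    - [0, 0, 0]
  dr:
    - [0, 0, 0]
    - [0, 0, 0]
    - [0, 0, 0]
    - [0, 0, 0]
    - [0, 0, 0]
    - [0, 0, 0]
    - [0, 0, 0]
    - [0, 0, 0]
    - [0, 0, 0]
    - [0, 0, 0]
  jaw: 0
  grip_force: 40

```text
time: 16.28
position: [0.4894, 0.0692, 0.1746]
tool_rot: [-0.099, -2.877, 1.192]
ft_force: [-0.6, -0.5, 2.7]
grip_width: 0.271
grip_force: 40.0
```

Request:
send_rows:
  xyz:
    - [0, -5, 0]
    - [0, -15, 0]
    - [0, -30, 0]
    - [0, -48, 0]
    - [0, -65, 0]
    - [0, -85, -15]
    - [0, -105, -30]
    - [0, -122, -45]
    - [0, -135, -55]
    - [0, -140, -60]
  dr:
    - [0, 0, 0]
    - [0, 0, 0]
    - [0, 0, 0]
    - [0, 0, 0]
    - [0, 0, 0]
    - [0, 0, 0]
    - [0, 0, 0]
    - [0, 0, 0]
    - [0, 0, 0]
    - [0, 0, 0]

```text
time: 17.12
position: [0.4857, 0.0115, 0.3185]
tool_rot: [-0.104, -2.88, 1.189]
ft_force: [0.1, -0.7, -1.3]
grip_width: 0.271
grip_force: 40.0
```

Request:
send_rows:
  xyz:
    - [0, 0, 0]
    - [0, 0, 0]
    - [0, 0, 0]
    - [0, 0, 0]
    - [0, 0, 0]
    - [0, 0, 0]
    - [0, 0, 0]
    - [0, 0, 0]
    - [0, 0, 0]
    - [0, 0, 0]
  dr:
    - [0, 0, 0]
    - [0, 0, 0]
    - [0, 0, 0]
    - [0, 0, 0]
    - [0, 0, 0]
    - [0, 0, 0]
    - [0, 0, 0]
    - [0, 0, 0]
    - [0, 0, 0]
    - [0, 0, 0]

```text
time: 17.95
position: [0.4855, 0.0129, 0.3157]
tool_rot: [-0.099, -2.877, 1.191]
ft_force: [-0.5, -0.3, -1.6]
grip_width: 0.271
grip_force: 40.0
```

```bash
cat >> h.py <<'E'
hx=np.array([.991,-.135,0]);hx/=np.linalg.norm(hx); hy=np.array([-hx[1],hx[0],0]); S=np.array([.569,-.355,.27])
E
python3 - <<'E'
from h import *
st=get_state(); print(st['position'],st['grip_width'],st['ft_force'],st['torque'])
p1=np.array([.489,-.02,.40]);mv(p1,frame(-Z,rx),st)
g=dict(position=p1,tool_rot=R.from_matrix(frame(-Z,rx)).as_rotvec())
P=S-.095*hx;P[2]=.345
mv(P,frame(-Z,hx),g)
E
```

```text
[0.4855 0.0129 0.3157] 0.2706495271828349 [-0.5046 -0.3183 -1.5794] [ 1.2666 -0.0923 -0.0196]
xyz mm [ -5.8 -82.7 -36.6] dr [-0.785  0.     0.   ]
xyz mm [  -8.1 -322.4   55. ] dr [0.    0.    1.637]
```

Request:
send_rows:
  xyz:
    - [0, -8, -4]
    - [-1, -18, -9]
    - [-2, -30, -14]
    - [-3, -42, -19]
    - [-4, -54, -24]
    - [-5, -66, -29]
    - [-6, -76, -33]
    - [-6, -83, -37]
    - [-6, -83, -37]
    - [-6, -83, -37]
  dr:
    - [-0.1, 0, 0]
    - [-0.2, 0, 0]
    - [-0.3, 0, 0]
    - [-0.4, 0, 0]
    - [-0.5, 0, 0]
    - [-0.6, 0, 0]
    - [-0.7, 0, 0]
    - [-0.785, 0, 0]
    - [-0.785, 0, 0]
    - [-0.785, 0, 0]

```text
time: 18.78
position: [0.489, -0.0217, 0.4008]
tool_rot: [0.113, 3.139, -0.003]
ft_force: [-1.1, 0.8, -1.9]
grip_width: 0.268
grip_force: 40.0
```

Request:
send_rows:
  xyz:
    - [0, -8, 0]
    - [0, -22, 0]
    - [0, -40, 0]
    - [0, -60, 0]
    - [0, -80, 0]
    - [0, -100, 0]
    - [0, -120, 0]
    - [0, -140, 0]
    - [0, -160, 0]
    - [0, -180, 0]
  dr:
    - [0, 0, 0.05]
    - [0, 0, 0.13]
    - [0, 0, 0.22]
    - [0, 0, 0.32]
    - [0, 0, 0.42]
    - [0, 0, 0.52]
    - [0, 0, 0.62]
    - [0, 0, 0.72]
    - [0, 0, 0.82]
    - [0, 0, 0.92]

```text
time: 19.62
position: [0.4772, -0.1978, 0.3988]
tool_rot: [-1.49, -2.763, 0.005]
ft_force: [0.6, -0.2, -1.9]
grip_width: 0.273
grip_force: 40.0
```

Run:
```python
from h import *
R0=frame(-Z,rx);p0=np.array([.489,-.02,.40])
Rc=R0@R.from_rotvec([0,0,.92]).as_matrix();Pc=p0+R0@[0,-.18,0]
st=get_state();print(Pc,st['position'],st['joint_positions'])
P=S-.095*hx;P[2]=.345
mv(P,frame(-Z,hx),dict(position=Pc,tool_rot=R.from_matrix(Rc).as_rotvec()))
```

```text
[ 0.4766 -0.1996  0.4   ] [ 0.4772 -0.1978  0.3988] [-0.2678 -0.01    0.6072  1.5141  0.0087  1.6392  0.9218]
xyz mm [-118.2  -79.8   55. ] dr [0.    0.    0.717]
```

Request:
send_rows:
  xyz:
    - [-15, -10, 0]
    - [-30, -20, 0]
    - [-48, -32, 3]
    - [-66, -44, 10]
    - [-84, -56, 20]
    - [-100, -68, 32]
    - [-112, -76, 44]
    - [-118, -80, 52]
    - [-118, -80, 55]
    - [-118, -80, 55]
  dr:
    - [0, 0, 0.09]
    - [0, 0, 0.18]
    - [0, 0, 0.28]
    - [0, 0, 0.38]
    - [0, 0, 0.48]
    - [0, 0, 0.57]
    - [0, 0, 0.65]
    - [0, 0, 0.71]
    - [0, 0, 0.717]
    - [0, 0, 0.717]

```text
time: 20.45
position: [0.4755, -0.3397, 0.3431]
tool_rot: [-2.358, -2.069, 0.005]
ft_force: [0.1, 0.7, -1.0]
grip_width: 0.272
grip_force: 40.0
```

Request:
send_rows:
  xyz:
    - [0, 0, 0]
    - [0, 0, 0]
    - [0, 0, 0]
    - [0, 0, 0]
    - [0, 0, 0]
    - [0, 0, 0]
    - [0, 0, 0]
    - [0, 0, 0]
    - [0, 0, 0]
    - [0, 0, 0]
  dr:
    - [0, 0, 0]
    - [0, 0, 0]
    - [0, 0, 0]
    - [0, 0, 0]
    - [0, 0, 0]
    - [0, 0, 0]
    - [0, 0, 0]
    - [0, 0, 0]
    - [0, 0, 0]
    - [0, 0, 0]

```text
time: 21.28
position: [0.4749, -0.3421, 0.3455]
tool_rot: [-2.366, -2.067, -0.0]
ft_force: [-0.8, -0.5, -1.2]
grip_width: 0.273
grip_force: 40.0
```

Run:
```python
from h import *
st=get_state(); print(st['time'],st['position'],st['joint_positions'],st['grip_width'])
w=get_image('wrist')[:,:,::-1]; s=get_image('scene')[:,:,::-1];t=get_image('top')[:,:,::-1]
for n,i in zip('wst',(w,s,t)): cv2.imwrite(f'pics/{n}5.png',i)
P=st['position']; C=P-.099*Z
for n in ('wrist','scene','top'):
    c=cam(n,st); print(n,[np.round(proj(c,x),1) for x in (P,C+.083*Z,S,S-.036*hx+.032*Z,S+.045*hx-.005*Z)])
cv2.imwrite('pics/p5.png',np.vstack([np.hstack([cv2.resize(s[80:230,140:300],(400,375),interpolation=2),cv2.resize(t[130:220,370:466],(400,375),interpolation=2)]),np.hstack([cv2.resize(w[:180,100:],(675,225))[:, :],np.zeros((225,125,3),np.uint8)])]))
```

```text
21.2833 [ 0.4749 -0.3421  0.3455] [-0.0921  0.182   0.7857  1.4684 -0.1285  1.544   0.5537] 0.27344759025864757
wrist [array([322.9, 258.9]), array([323. , 246.1]), array([444.9, 213.5]), array([410.2, 228.8]), array([499. , 211.5])]
scene [array([231.5, 109.2]), array([232.2, 113.7]), array([210.7, 144.1]), array([218.5, 129.9]), array([199.2, 152.5])]
top [array([423.4, 188.5]), array([422.5, 189.5]), array([421.5, 167.5]), array([422.4, 175. ]), array([422.4, 156. ])]
```

View pics/p5.png

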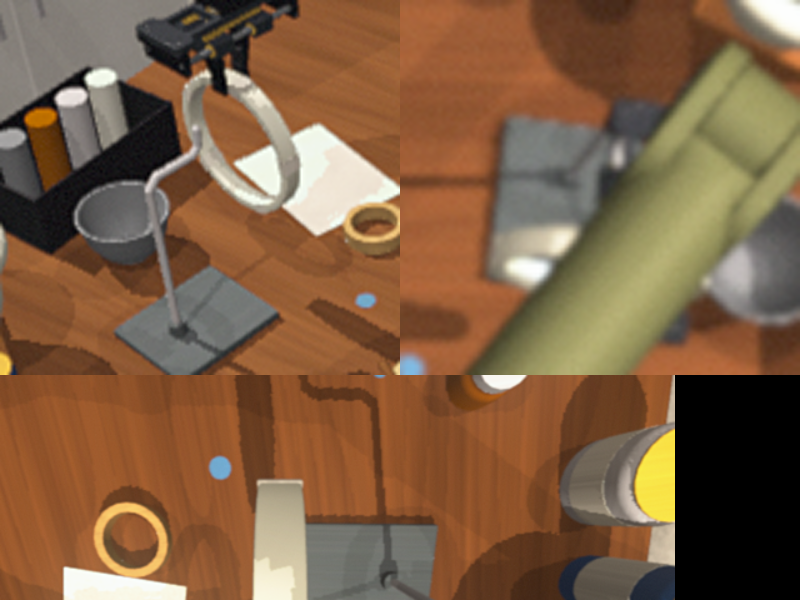

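Scene: the hoop hangs upright in the jaws just short of the tip (218,131), and the rod's bend is at (201,153). Both agree with my saddle estimate to about 2 px. The hoop's inner top (232,114) is clear above the tip, so I thread it over.

Request:
send_rows:
  xyz:
    - [0, 6, 0]
    - [0, 16, 0]
    - [0, 28, 0]
    - [0, 42, 0]
    - [0, 56, 0]
    - [0, 70, 0]
    - [0, 82, 0]
    - [0, 92, 0]
    - [0, 99, 0]
    - [0, 101, 0]
  dr:
    - [0, 0, 0]
    - [0, 0, 0]
    - [0, 0, 0]
    - [0, 0, 0]
    - [0, 0, 0]
    - [0, 0, 0]
    - [0, 0, 0]
    - [0, 0, 0]
    - [0, 0, 0]
    - [0, 0, 0]

```text
time: 22.27
position: [0.5769, -0.3551, 0.3444]
tool_rot: [-2.364, -2.068, 0.001]
ft_force: [-0.6, -0.6, -1.9]
grip_width: 0.269
grip_force: 40.0
```

Request:
send_rows:
  xyz:
    - [0, 0, 0]
    - [0, 0, 2]
    - [0, 0, 6]
    - [0, 0, 12]
    - [0, 0, 18]
    - [0, 0, 25]
    - [0, 0, 32]
    - [0, 0, 38]
    - [0, 0, 42]
    - [0, 0, 44]
  dr:
    - [0, 0, 0]
    - [0, 0, 0]
    - [0, 0, 0]
    - [0, 0, 0]
    - [0, 0, 0]
    - [0, 0, 0]
    - [0, 0, 0]
    - [0, 0, 0]
    - [0, 0, 0]
    - [0, 0, 0]

```text
time: 23.1
position: [0.5748, -0.3554, 0.3005]
tool_rot: [-2.365, -2.066, 0.0]
ft_force: [0.1, 0.7, -1.4]
grip_width: 0.272
grip_force: 40.0
```

Run:
```python
from h import *
st=get_state(); print(st['time'],st['position'],st['ft_force'],st['grip_width'])
d=st['position']-S; print('hook frame',d@hx,d@hy)
s=get_image('scene')[:,:,::-1]
c=cam('scene');P=st['position'];print([np.round((proj(c,x)-[140,80])*5) for x in (P-.016*Z,S,S-.036*hx+.032*Z,P-.194*Z)])
cv2.imwrite('pics/p6.png',cv2.resize(s[80:200,140:280],(700,600),interpolation=2))
```

```text
23.1 [ 0.5748 -0.3554  0.3005] [ 0.0981  0.7436 -1.3761] 0.2715824118302374
hook frame 0.005795133114589621 0.00043515148982220563
[array([343., 306.]), array([354., 320.]), array([392., 250.]), array([385., 528.])]
```

View pics/p6.png

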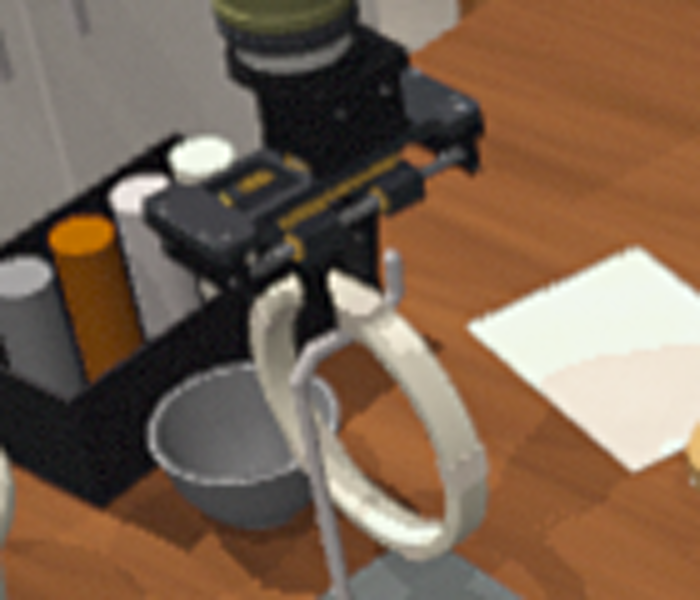

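The rod passes through the hoop, with the tip at (392,255) in front of the rim and the hoop centre near (365,415) as expected. I lower it slowly.

Request:
send_rows:
  xyz:
    - [0, 0, 1]
    - [0, 0, 2]
    - [0, 0, 3]
    - [0, 0, 4]
    - [0, 0, 5]
    - [0, 0, 6]
    - [0, 0, 7]
    - [0, 0, 8]
    - [0, 0, 9]
    - [0, 0, 9]
  dr:
    - [0, 0, 0]
    - [0, 0, 0]
    - [0, 0, 0]
    - [0, 0, 0]
    - [0, 0, 0]
    - [0, 0, 0]
    - [0, 0, 0]
    - [0, 0, 0]
    - [0, 0, 0]
    - [0, 0, 0]

```text
time: 23.98
position: [0.5749, -0.3556, 0.2922]
tool_rot: [-2.366, -2.066, 0.0]
ft_force: [-0.7, 0.2, -1.3]
grip_width: 0.274
grip_force: 40.0
```

Request:
send_rows:
  xyz:
    - [0, 0, 0.5]
    - [0, 0, 1]
    - [0, 0, 1.5]
    - [0, 0, 2]
    - [0, 0, 2.5]
    - [0, 0, 3]
    - [0, 0, 3]
    - [0, 0, 3]
    - [0, 0, 3]
    - [0, 0, 3]
  dr:
    - [0, 0, 0]
    - [0, 0, 0]
    - [0, 0, 0]
    - [0, 0, 0]
    - [0, 0, 0]
    - [0, 0, 0]
    - [0, 0, 0]
    - [0, 0, 0]
    - [0, 0, 0]
    - [0, 0, 0]

```text
time: 24.82
position: [0.575, -0.3557, 0.2895]
tool_rot: [2.366, 2.067, 0.0]
ft_force: [0.4, 0.2, -1.0]
grip_width: 0.272
grip_force: 40.0
```

Fingertips should be about 2 mm above the rod, so I go on until it touches.

Request:
send_rows:
  xyz:
    - [0, 0, 0.5]
    - [0, 0, 1]
    - [0, 0, 1.5]
    - [0, 0, 2]
    - [0, 0, 2.5]
    - [0, 0, 2.5]
    - [0, 0, 2.5]
    - [0, 0, 2.5]
    - [0, 0, 2.5]
    - [0, 0, 2.5]
  dr:
    - [0, 0, 0]
    - [0, 0, 0]
    - [0, 0, 0]
    - [0, 0, 0]
    - [0, 0, 0]
    - [0, 0, 0]
    - [0, 0, 0]
    - [0, 0, 0]
    - [0, 0, 0]
    - [0, 0, 0]

```text
time: 25.65
position: [0.575, -0.3557, 0.2874]
tool_rot: [2.366, 2.066, 0.001]
ft_force: [0.1, 0.7, 1.8]
grip_width: 0.269
grip_force: 41.9
```

Contact: the vertical force went from -1.5 to +1.8 N. I open a little, then rise.

Request:
send_rows:
  xyz:
    - [0, 0, 0]
    - [0, 0, 0]
    - [0, 0, 0]
    - [0, 0, 0]
    - [0, 0, 0]
    - [0, 0, 0]
    - [0, 0, 0]
    - [0, 0, 0]
    - [0, 0, 0]
    - [0, 0, 0]
  dr:
    - [0, 0, 0]
    - [0, 0, 0]
    - [0, 0, 0]
    - [0, 0, 0]
    - [0, 0, 0]
    - [0, 0, 0]
    - [0, 0, 0]
    - [0, 0, 0]
    - [0, 0, 0]
    - [0, 0, 0]
  jaw: 36

```text
time: 26.48
position: [0.575, -0.3559, 0.2873]
tool_rot: [2.366, 2.066, 0.0]
ft_force: [-0.0, -0.6, 4.4]
grip_width: 0.41
grip_force: 2.4
```

Request:
send_rows:
  xyz:
    - [0, 0, -2]
    - [0, 0, -6]
    - [0, 0, -12]
    - [0, 0, -20]
    - [0, 0, -30]
    - [0, 0, -45]
    - [0, 0, -60]
    - [0, 0, -80]
    - [0, 0, -90]
    - [0, 0, -90]
  dr:
    - [0, 0, 0]
    - [0, 0, 0]
    - [0, 0, 0]
    - [0, 0, 0]
    - [0, 0, 0]
    - [0, 0, 0]
    - [0, 0, 0]
    - [0, 0, 0]
    - [0, 0, 0]
    - [0, 0, 0]

```text
time: 27.32
position: [0.5755, -0.3566, 0.3804]
tool_rot: [2.363, 2.063, 0.002]
ft_force: [0.7, -1.1, -0.1]
grip_width: 0.417
grip_force: 0.0
```

Request:
send_rows:
  xyz:
    - [0, 0, 0]
    - [0, 0, 0]
    - [0, 0, 0]
    - [0, 0, 0]
    - [0, 0, 0]
    - [0, 0, 0]
    - [0, 0, 0]
    - [0, 0, 0]
    - [0, 0, 0]
    - [0, 0, 0]
  dr:
    - [0, 0, 0]
    - [0, 0, 0]
    - [0, 0, 0]
    - [0, 0, 0]
    - [0, 0, 0]
    - [0, 0, 0]
    - [0, 0, 0]
    - [0, 0, 0]
    - [0, 0, 0]
    - [0, 0, 0]

```text
time: 28.15
position: [0.575, -0.3557, 0.377]
tool_rot: [-2.366, -2.067, -0.0]
ft_force: [0.3, 0.1, -0.5]
grip_width: 0.412
grip_force: 0.0
```

Run:
```python
from h import *
st=get_state(); print(st['time'],st['position'],st['ft_force'],st['grip_width'])
s=get_image('scene')[:,:,::-1]
cv2.imwrite('pics/p7.png',cv2.resize(s[80:230,140:300],(640,600),interpolation=2))
```

```text
28.15 [ 0.575  -0.3557  0.377 ] [ 0.327   0.1242 -0.4649] 0.41215736158327027
```

View pics/p7.png

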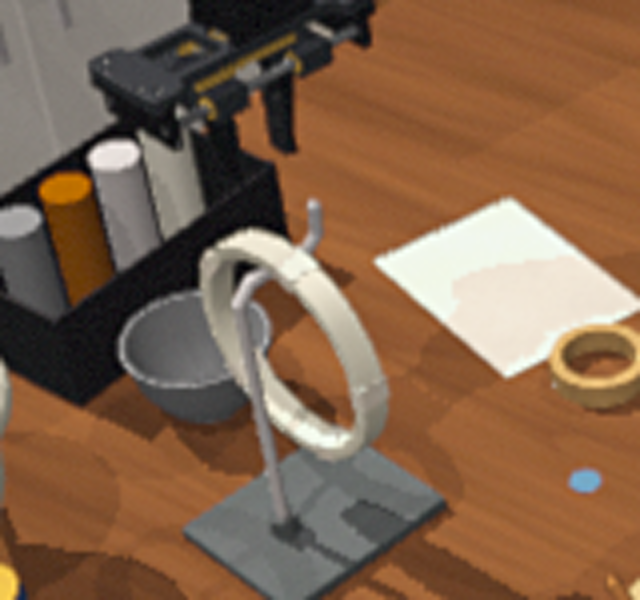

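The hoop hangs on the level rod (top rim at (285,265)) between the tip and the upright, with the gripper clear above. I let any swing die out, then hand in.

Request:
send_rows:
  xyz:
    - [0, 0, -5]
    - [0, 0, -15]
    - [0, 0, -25]
    - [0, 0, -30]
    - [0, 0, -30]
    - [0, 0, -30]
    - [0, 0, -30]
    - [0, 0, -30]
    - [0, 0, -30]
    - [0, 0, -30]
  dr:
    - [0, 0, 0]
    - [0, 0, 0]
    - [0, 0, 0]
    - [0, 0, 0]
    - [0, 0, 0]
    - [0, 0, 0]
    - [0, 0, 0]
    - [0, 0, 0]
    - [0, 0, 0]
    - [0, 0, 0]

```text
time: 29.03
position: [0.5749, -0.3556, 0.4066]
tool_rot: [-2.366, -2.066, 0.0]
ft_force: [-0.1, 1.0, 0.1]
grip_width: 0.413
grip_force: 0.0
```

Request:
send_rows:
  xyz:
    - [0, 0, 0]
    - [0, 0, 0]
    - [0, 0, 0]
    - [0, 0, 0]
    - [0, 0, 0]
    - [0, 0, 0]
    - [0, 0, 0]
    - [0, 0, 0]
    - [0, 0, 0]
    - [0, 0, 0]
  dr:
    - [0, 0, 0]
    - [0, 0, 0]
    - [0, 0, 0]
    - [0, 0, 0]
    - [0, 0, 0]
    - [0, 0, 0]
    - [0, 0, 0]
    - [0, 0, 0]
    - [0, 0, 0]
    - [0, 0, 0]

```text
time: 29.87
position: [0.575, -0.3557, 0.407]
tool_rot: [2.366, 2.067, 0.0]
ft_force: [-0.1, 0.1, 0.4]
grip_width: 0.411
grip_force: 0.0
```

Run:
```python
from h import *
a=get_image('scene').astype(int)
for _ in range(3): b=get_image('scene').astype(int)
print('diff',np.abs(a-b)[120:200,180:250].max())
print(close_job())
```

```text
diff 15
the job is handed in; nothing more can be done
None
```

I leaned the hoop on the rest and let go of it, then hung it on the J-hook, where the last picture shows it hanging free and clear of the gripper; I handed the job in at about 30 s, but no verdict came back.

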